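Park the circuit-board carrier in the free soldering bay and clip it

ROBOT

A 6-joint arm with a two-finger parallel gripper is mounted at the origin on the work surface. World frame = base frame: x ahead of the robot, y to its left, z up, the work surface at z = 0. Lengths are in m, angles in degrees, forces in N, time in s.
With the tool pointing down it reaches from about 0.35 to 0.875 m from the base axis. Payload 4.2 kg.
Tool frame: the origin (TCP) lies midway between the tips of the shut fingers; the grasp point (between the pads) lies 19 mm behind it; y points along the fingers, z is the direction in which the jaws open and shut, and the axes are right-handed (so a half turn about y gives the same grasp; the last joint's range is limited). The gripper opens to 87 mm and grips with 3 to 60 N. Pads are 19 mm wide; open, the fingers measure 117 mm over their backs; the gripper's body (75 mm by 190 mm) begins 51 mm behind the grasp point.
Start: joints at [78.3, 22.042, 0.453, 0, -68.411, -14.817], TCP at [0.279, 0.559, 0.199] pointing down, gripper open.
Joint ranges: [-179.83, 179.83], [-69.29, 118.12], [-61.27, 80.66], [-181.25, 117.63], [-171.15, -9.14], [-177.46, 177.46]. Speed limits (degrees/s): [159.86, 159.86, 180, 180, 180, 180].

INTERFACE

Orientations are given as [roll, pitch, yaw] about the fixed x, y, z axes, in that order (R = Rz(yaw) Ry(pitch) Rx(roll)).
In Python, from workcell import env gives the robot as it stands. The module is installed in compiled form; this text tells all that it offers. Calls block until the motion is done:
- env.goto(position, orientation): joint-space move of the TCP to a pose.
- env.move_straight(position, rotation=None, rate=0.15, force_limit=None): straight line of the TCP; rotation=None keeps the orientation; rate is the mean speed in m/s. With force_limit (N) it stops when the force on the tool has changed by that much, and returns True; else False.
- env.set_joints(angles): joint-space move.
- env.gripper_to(opening, grasp_force=None): opening from 0.0 (shut) to 1.0 (fully open); grasp_force is the grip in N (None keeps the last); returns when the fingers have stopped.
- env.dwell(seconds).
- env.inverse_kinematics(position, orientation): joint angles nearest the present ones, or None.
- env.read_state(): the state.
- env.grab_frame(name): name is "scene" or "side" or "wrist"; returns a dict with "image" (400x640x3 uint8, blue, green, red), "fx", "fy", "cx", "cy" (pixels), "position" and "orientation" of the camera in the world. Camera axes: x right, y up, looking along -z (the intrinsics and any distortion apply to the point x, -y, -z); pixel columns grow to the right and rows downward; lengths in m; the calibration is good to about 2 mm. A picture is of the moment at which its call begins. There is no depth.
A pose or a line that the arm cannot do raises env.Unreachable and nothing moves.
- env.close_job(): hands the job in, once; it reports no verdict.
Trained networks look in a picture, given as the dict that the camera call returned (one of the last four; its "shot" number tells which), for a name from the list of things; names that differ only in an ending like _2 or _b are one class to them, and where a whole thing is asked for, a point or a joint stands for the part that bears it (a point fixed in the world has none). Each returns a list of dicts, best first, with "score" (0 to 1); they miss things now and then, are a little off and sometimes report something else, mostly with a low value. They report only what shows in the picture. A call takes as long as a camera call.
- env.search_frame(picture, thing): "xyz" ([x, y, z] in m, in world coordinates, good to about 4 mm: the middle of the surface that is visible of it).
- env.trace(picture, thing): "mask" (400x640 bool, what is visible of it).
The state is a dict: "clock": time; "joint_positions": joint angles; "qvel": joint speeds; "joint_torque": joint torques, N m; "position": TCP position; "tool_rot": TCP orientation; "force": force on the tool from outside, world axes, zero at the start; "wrist_torque": the same for the moment, N m; "opening": opening from 0.0 (shut) to 1.0 (fully open).
Only numpy, scipy, OpenCV 4.12 (cv2) and the standard library are available. Lean on these libraries where they do the work, as an engineer would, in place of code of your own. Each camera call takes 0.05 s, during which the arm holds its last target. There are 200 camera calls.

TASK

Of the two board carriers on the soldering track one already sits in an end bay; slide the other one along the track, without lifting it out, into the bay that is still free until it is fully home against the end stop. Then take the sprung steel clip off its parking plate by squeezing it, push it fully down over the track's back fence and the carrier's upright tab together, near the middle of the tab, and let go, so that it pinches the two and holds the carrier. Leave the first carrier and everything else on the bench where they are.

Things in the scene. Friction and masses are not known exactly. Their poses are not given: they have to be found in the camera images.
- track: fixed aluminium track 430 long (y) x 130 deep (x); origin: centre of underside, x away from robot. Bed top z 6. Channel from front rail (inner face x -51, top z 14) to upright back fence (x 51 to 56, full length, top z 50). End stops: inner faces y +200 and -200, top z 22; a dark plate marks each end bay. A carrier is home with its centre at y +160 or -160
- carrier: the carrier to move, loose, 0.3 kg, starts mid-track: black tray 100 (x) x 80 (y) x 18 high with a green circuit board (parts up to z 30), and an upright aluminium tab on its rear edge beside the fence: x 45 to 50, y -30 to 30, top z 54 (10 mm above the fence); nothing over z 22 within 25 mm of the tab. Origin: centre of underside, axes as the track's; 1 mm play each side in the channel
- neighbour: the carrier that already sits in one of the two end bays, identical to the other one; leave it there
- clip: sprung steel clip like a big clothes-peg, upright on its parking plate, 90 g. Origin on the pivot axis (y, 30 wide); jaws open along x. Handles rise from z 6 to 50, 45 mm over the outsides at the top; squeezed along x (12 N, use 30) to a stop they are parallel, 18 mm. Jaws reach z -34, inner faces 10 apart at rest, tips 26 squeezed. Barrel of radius 7 at the pivot rests on the edge
- clip_jaw (a joint): opening of the clip about its pivot (rad): 0 on a 10 mm edge, 0.5 fully squeezed, -0.28 closed on nothing. When squeezed, clip (the -x half) leans 0.25 rad
- park: fixed parking plate of the clip: upright dark steel plate 10 thick (x), 60 long (y), top at z = 36, on a foot 70 x 75 x 8; origin at the centre of its underside
- reel: loose solder reel, upright drum 58 dia x 42 high; bystander, origin at its underside
- cutters: side cutters with blue handles lying flat, about 160 long, 12 high; bystander, origin at its underside
- stripper: wire stripper with orange handles lying flat, about 160 long, 12 high; bystander, origin at its underside
- carton: small cardboard box 45 x 75 x 22 high; bystander, origin at its underside
- flux: small white flux bottle, 40 dia x 85 high; bystander, origin at its underside

How it is judged:
By the outcome, as a careful person would: the job done as asked, in the order asked, and still so for the second after the job is handed in, with the robot touching nothing.
It also fails if it takes over 58 s, if anything falls off the work surface, if the arm or the gripper's body presses on something with over 40 N, if the wrist force passes 120 N, or if a joint passes its speed limit or range.

## Working session

There is one attempt and no reset: what is moved stays moved. The work goes in short steps, each a Python script; the robot and the scene stay as the last script left them, time stands still between calls to the robot, and variables do not carry over. Pictures are saved under pics/ and viewed, about 8 in all and at most 12, crops included, and the job is handed in when it is done.

```bash
mkdir -p pics
python3 - <<'E'
from workcell import env
import cv2,numpy as np
s=env.read_state();print(s['clock'],s['position'],s['tool_rot'],s['opening'])
ims=[]
for n in ["scene","side","wrist"]:
    p=env.grab_frame(n);cv2.imwrite(f"pics/{n}0.png",p['image'])
    print(n,{k:np.round(v,4).tolist() for k,v in p.items() if k!='image'})
    for t in ["track","carrier","neighbour","clip","park","reel","cutters","stripper","carton","flux"]:
        print(n,t,[(np.round(d['xyz'],3).tolist(),round(d['score'],2)) for d in env.search_frame(p,t)][:3])
E
```

```text
0.0 [0.27870336 0.55866924 0.19794617] [-8.98730240e+01  4.74883588e-03  1.53472830e+02] 0.9976246832568803
scene {'fx': 386.1758, 'fy': 386.1758, 'cx': 315.5126, 'cy': 199.2415, 'position': [1.1261, 0.2866, 0.6939], 'orientation': [44.0927, -0.4735, 117.581], 'shot': 1}
scene track [([0.604, 0.034, 0.013], 0.6)]
scene carrier [([0.54, -0.011, 0.024], 0.86)]
scene neighbour [([0.545, 0.149, 0.028], 0.9)]
scene clip [([0.486, 0.332, 0.065], 0.96)]
scene park [([0.49, 0.337, 0.01], 0.76)]
scene reel [([0.492, -0.319, 0.041], 0.91)]
scene cutters [([0.411, 0.045, 0.011], 0.79)]
scene stripper [([0.773, -0.181, 0.013], 0.71)]
scene carton [([0.42, -0.099, 0.026], 0.64)]
scene flux [([0.787, 0.124, 0.055], 0.91)]
side {'fx': 377.2583, 'fy': 377.2583, 'cx': 326.4398, 'cy': 196.3942, 'position': [0.4397, 0.6172, 0.5665], 'orientation': [50.2441, -0.7179, -166.3981], 'shot': 2}
side track [([0.544, 0.055, 0.006], 0.61)]
side carrier [([0.552, -0.014, 0.022], 0.75), ([0.404, 0.058, 0.009], 0.49)]
side neighbour [([0.554, 0.159, 0.024], 0.64)]
side clip [([0.479, 0.34, 0.063], 0.94)]
side park [([0.468, 0.352, 0.011], 0.83)]
side reel [([0.475, -0.311, 0.033], 0.84)]
side cutters [([0.407, 0.057, 0.006], 0.7)]
side stripper [([0.766, -0.168, 0.009], 0.85)]
side carton [([0.414, -0.091, 0.019], 0.62)]
side flux [([0.768, 0.128, 0.046], 0.7)]
wrist {'fx': 303.1128, 'fy': 303.1128, 'cx': 325.4649, 'cy': 198.0832, 'position': [0.3531, 0.5206, 0.385], 'orientation': [-17.5523, 0.0408, -116.4177], 'shot': 3}
wrist track []
wrist carrier []
wrist neighbour []
wrist clip []
wrist park []
wrist reel []
wrist cutters []
wrist stripper []
wrist carton []
wrist flux []
```

View pics/scene0.png

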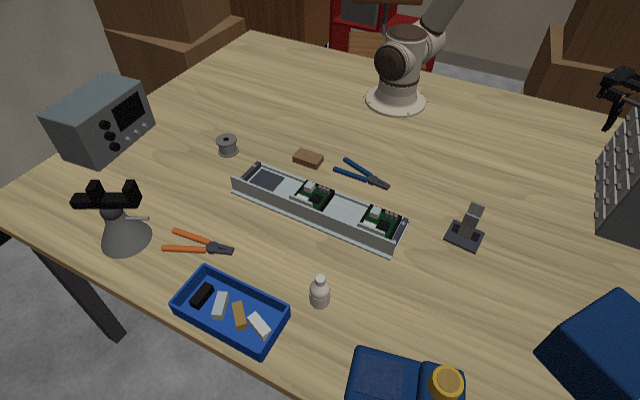

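View pics/side0.png

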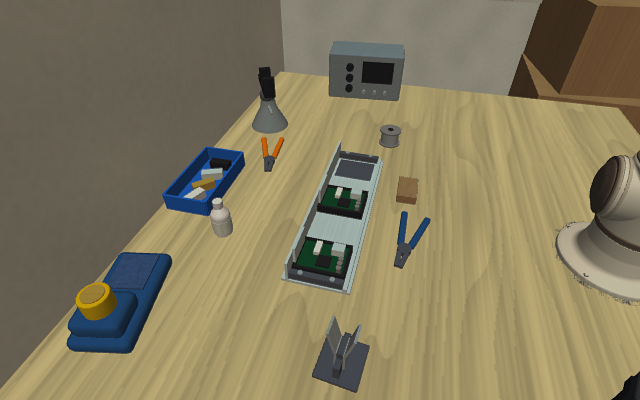

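The scene view shows the neighbour in the +y bay (375,220) and the carrier mid-track (315,192), so the free bay is at −y. The parked clip is at (470,225). Next I'll look from above with the wrist camera.

Run:
```python
from workcell import env
import cv2,numpy as np
for yaw in (0,180,90,-90):
  for P in ([.5,.08,.22],[.585,-.14,.05],[.48,.335,.06],[.6,-.14,.085]):
    q=env.inverse_kinematics(P,[-90,0,yaw]);print(yaw,P,None if q is None else np.round(q).tolist())
env.goto([.5,.08,.22],[-90,0,0])
p=env.grab_frame("wrist");cv2.imwrite("pics/w1.png",p['image'])
np.savez("w1.npz",**p)
print({k:np.round(v,4).tolist() for k,v in p.items() if k!='image'},env.read_state()['clock'])
for t in ["track","carrier","neighbour","clip","park"]:
    print(t,[(np.round(d['xyz'],3).tolist(),round(d['score'],2)) for d in env.search_frame(p,t)][:3])
```

```text
0 [0.5, 0.08, 0.22] [27.0, 10.0, -14.0, -0.0, -67.0, -117.0]
0 [0.585, -0.14, 0.05] [2.0, 28.0, -14.0, -0.0, -48.0, -92.0]
0 [0.48, 0.335, 0.06] [51.0, 26.0, -15.0, -0.0, -49.0, -141.0]
0 [0.6, -0.14, 0.085] [2.0, 27.0, -9.0, -0.0, -54.0, -92.0]
180 [0.5, 0.08, 0.22] [27.0, 10.0, -14.0, 0.0, -67.0, 63.0]
180 [0.585, -0.14, 0.05] [2.0, 28.0, -14.0, 0.0, -48.0, 88.0]
180 [0.48, 0.335, 0.06] [51.0, 26.0, -15.0, 0.0, -49.0, 39.0]
180 [0.6, -0.14, 0.085] [2.0, 27.0, -9.0, 0.0, -54.0, 88.0]
90 [0.5, 0.08, 0.22] [27.0, 10.0, -14.0, 0.0, -67.0, -27.0]
90 [0.585, -0.14, 0.05] [2.0, 28.0, -14.0, 0.0, -48.0, -2.0]
90 [0.48, 0.335, 0.06] [51.0, 26.0, -15.0, -0.0, -49.0, -51.0]
90 [0.6, -0.14, 0.085] [2.0, 27.0, -9.0, 0.0, -54.0, -2.0]
-90 [0.5, 0.08, 0.22] [27.0, 10.0, -14.0, 0.0, -67.0, 153.0]
-90 [0.585, -0.14, 0.05] None
-90 [0.48, 0.335, 0.06] [51.0, 26.0, -15.0, 0.0, -49.0, 129.0]
-90 [0.6, -0.14, 0.085] None
{'fx': 303.1128, 'fy': 303.1128, 'cx': 325.4649, 'cy': 198.0832, 'position': [0.4156, 0.0791, 0.4059], 'orientation': [-17.7131, -0.0103, 90.1612], 'shot': 4} 3.6083
track [([0.544, 0.007, 0.005], 0.85)]
carrier [([0.547, -0.022, 0.021], 0.9)]
neighbour [([0.556, 0.148, 0.022], 0.6), ([0.541, 0.008, 0.001], 0.31)]
clip [([0.481, 0.327, 0.067], 0.86)]
park [([0.469, 0.324, 0.006], 0.66)]
```

View pics/w1.png

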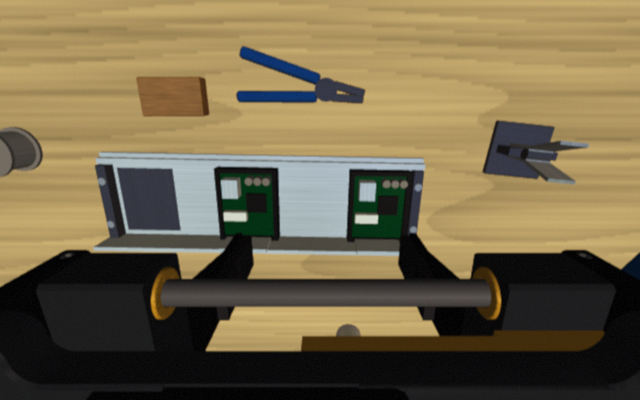

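The wrist view shows the free bay plate at (150,198), the carrier at (247,203), the neighbour at (380,205), and the clip and park at (525,150), which look yawed relative to the track. I'll enlarge these to get precise corners.

Run:
```python
import cv2,numpy as np
I=cv2.imread("pics/w1.png")
a=cv2.resize(I[145:265,90:435],None,fx=2.3,fy=2.3,interpolation=cv2.INTER_CUBIC)
b=cv2.resize(I[115:191,475:595],None,fx=4,fy=4,interpolation=cv2.INTER_CUBIC)
o=np.zeros((590,800,3),np.uint8);o[:a.shape[0],:a.shape[1]]=a[:,:800];o[280:280+b.shape[0],:b.shape[1]]=b
# side crop of clip
S=cv2.imread("pics/side0.png")[310:395,305:380];s=cv2.resize(S,None,fx=3.5,fy=3.5,interpolation=cv2.INTER_CUBIC)
o[280:280+s.shape[0],500:500+s.shape[1]]=s
cv2.imwrite("pics/c1.png",o)
```

```text
(no output)
```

View pics/c1.png

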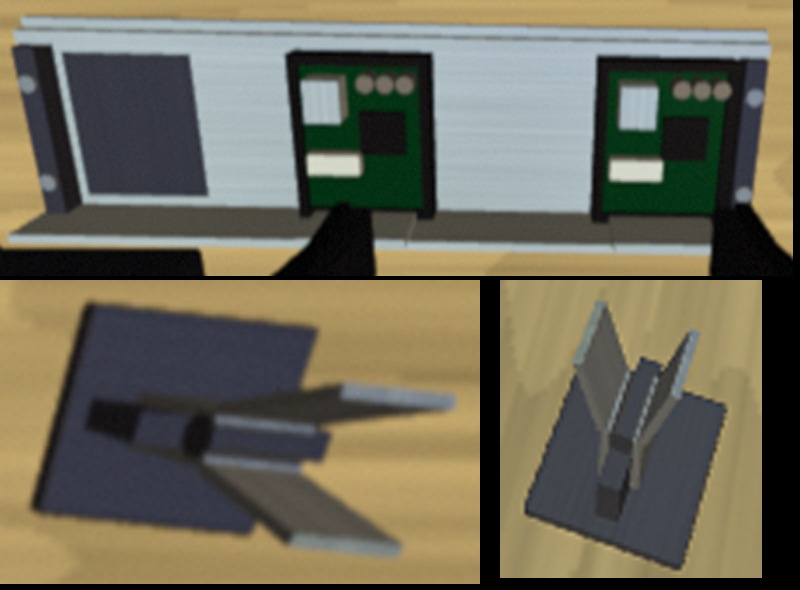

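```bash
cat > h.py <<'E'
import numpy as np
from scipy.optimize import least_squares
from scipy.spatial.transform import Rotation as R
def proj(p,X):
    c=(np.asarray(X)-p['position'])@R.from_euler('xyz',p['orientation'],degrees=True).as_matrix()
    return np.c_[p['cx']+p['fx']*c[:,0]/-c[:,2],p['cy']-p['fy']*c[:,1]/-c[:,2]]
def pose(p,L,uv,x0,z0=0,line=None):
    L=np.array(L,float)/1000;uv=np.array(uv,float)
    def W(v):
        c,s=np.cos(v[2]),np.sin(v[2]);return np.c_[v[0]+c*L[:,0]-s*L[:,1],v[1]+s*L[:,0]+c*L[:,1],L[:,2]+z0]
    r=least_squares(lambda v:(proj(p,W(v))-uv).ravel(),x0)
    return r.x,r.fun.reshape(-1,2)
def T(v,a):  # local mm -> world xy
    c,s=np.cos(v[2]),np.sin(v[2]);a=np.array(a)/1000
    return np.array([v[0]+c*a[0]-s*a[1],v[1]+s*a[0]+c*a[1]])
E
python3 - <<'E'
from h import *
p=np.load("w1.npz");np.set_printoptions(precision=4,suppress=True)
A=lambda l:np.array(l)/2.3+[90,145]
B=lambda l:(np.array(l)-[0,280])/4+[475,115]
f=lambda n,*a:print(n,*pose(p,*a),sep='\n')
f('track',[[-53.5,-215,14],[-53.5,215,14],[-65,-215,6],[-65,215,6],[53.5,-215,50]],A([[14,36],[770,50],[22,18],[768,36],[10,239]]),[.55,0,0])
f('carrier',[[-50,-40,18],[-50,40,18],[50,-40,18],[50,40,18]],A([[288,53],[432,55],[303,215],[433,217]]),[.55,0,0],.006)
f('foot',[[-35,-37.5,8],[-35,37.5,8],[35,37.5,8],[35,-37.5,8]],B([[98,305],[317,327],[252,533],[46,512]]),[.48,.33,0])
f('cliptop',[[-21.5,-15,50],[-21.5,15,50],[21.5,15,50],[21.5,-15,50]],B([[340,388],[455,401],[398,549],[290,540]]),[.48,.33,0],.043)
E
```

```text
track
[ 0.5492 -0.0057 -0.0178]
[[ 0.5839  1.2414]
 [ 0.0625  1.8016]
 [-0.3601 -0.6947]
 [ 0.0929 -1.8745]
 [-0.3792 -0.4634]]
carrier
[ 0.5476 -0.0232 -0.0224]
[[-0.1602 -0.6093]
 [-0.2685  0.0634]
 [-0.4867  0.1129]
 [ 0.95    0.5675]]
foot
[ 0.4765  0.3339 -0.0936]
[[-0.8485 -0.8279]
 [ 1.6813 -0.5191]
 [ 1.014   0.8218]
 [-1.8769  0.8521]]
cliptop
[ 0.4762  0.3323 -0.0899]
[[ 0.3163 -1.1765]
 [ 0.0681 -1.6914]
 [-0.0054  1.6944]
 [-0.3949  1.426 ]]
```

Clip pose is about (0.4765, 0.333), yaw −5.3°. Track pose is about (0.549, −0.006), yaw −1°. I'll push the tray at mid-width with shut fingers, low down so that it doesn't tip, from the gap on its +y side.

```bash
cat >> h.py <<'E'
TR=np.array([.5488,-.0057,-.0195]); CL=np.array([.4764,.333,-.092])
def ori(v):return [-90,0,90+np.degrees(v[2])]
E
python3 - <<'E'
from h import *
from workcell import env
import cv2
np.set_printoptions(precision=4,suppress=True)
o=ori(TR)
env.gripper_to(0.0,20)
env.goto([*T(TR,[0,70]),.13],o)
print('down',env.move_straight([*T(TR,[0,70]),.013],rate=.1,force_limit=10),env.read_state()['position'])
print(env.move_straight([*T(TR,[0,-125]),.013],rate=.08,force_limit=12))
s=env.read_state();P=np.array(s['position']);print(P,s['force'],s['clock'])
d=P[:2]-TR[:2];c,q=np.cos(TR[2]),np.sin(TR[2]);print('local',d@[c,q]*1e3,d@[-q,c]*1e3)
p=env.grab_frame("scene");cv2.imwrite("pics/s2.png",p['image'][140:280,200:440].repeat(3,0).repeat(3,1))
E
```

```text
down False [0.5507 0.0645 0.0136]
False
[ 0.5464 -0.1305  0.013 ] [-0.1327 -0.4483  0.0016] 10.725
local 0.025156072837636666 -124.77843056677484
```

View pics/s2.png

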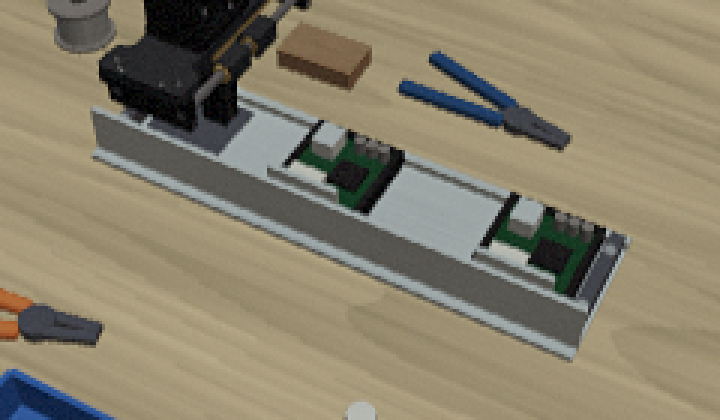

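The picture shows the carrier apparently unmoved at crop (345,165), with the gripper now over the free bay at (180,90). No force was recorded. I need to understand this before moving.

Run:
```python
from h import *
from workcell import env
import cv2
s=env.read_state();print(s['clock'],s['position'],s['tool_rot'],s['opening'],s['force'])
P=np.array(s['position'])
a=env.grab_frame("side");b=env.grab_frame("wrist")
for n,p in(("side",a),("wrist",b)):
    print(n,proj(p,[P,P+[0,0,.02]]).tolist())
    for t in("carrier","neighbour"):print(t,[(np.round(d['xyz'],3).tolist(),round(d['score'],2)) for d in env.search_frame(p,t)][:3])
c=env.grab_frame("scene");print(proj(c,[P]).tolist())
cv2.imwrite("pics/sw3.png",np.vstack([a['image'][120:300,250:450].repeat(2,0).repeat(2,1)[:, :400],b['image'][100:400,120:520][:240]]))
np.savez("w3.npz",**b)
```

```text
10.775 [ 0.54639257 -0.13045141  0.01300724] [-8.99996714e+01 -1.19492899e-03  8.89027531e+01] 0.003563874885101457 [0.15753682 1.02768451 0.35846849]
side [[352.8251718070237, 174.32124067531277], [353.2948993394494, 167.70741627564985]]
carrier [([0.549, -0.015, 0.022], 0.89), ([0.483, -0.314, 0.008], 0.43)]
neighbour [([0.554, 0.16, 0.026], 0.96)]
wrist [[324.4684777306274, 235.05882702258344], [324.3173251576798, 248.87538949854485]]
carrier [([0.546, -0.064, 0.024], 0.66)]
neighbour []
[[273.4142365199942, 185.62124887246722]]
```

View pics/sw3.png

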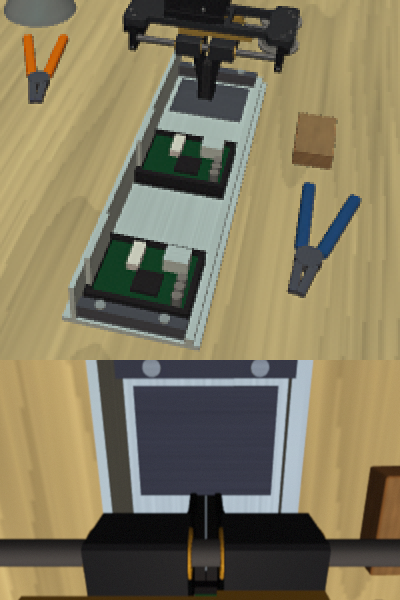

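The carrier really is still mid-track, at about y −0.02. The side view shows it at (185,160) with the fingers at (205,95) beyond it, so the low push had no effect. I'll switch to gripping the tab's ends, and the finger opening will confirm contact.

Run:
```python
from h import *
from workcell import env
import cv2
np.set_printoptions(precision=4,suppress=True)
P=env.read_state()['position']
env.move_straight([P[0],P[1],.12],rate=.2)
o=[-90,0,np.degrees(TR[2])]
a=T(TR,[39,-17.5])
env.goto([*a,.12],o); env.gripper_to(1.0,25)
print('down',env.move_straight([*a,.037],rate=.1,force_limit=8))
env.gripper_to(0.5,25)
s=env.read_state();print(s['opening'],s['position'],s['force'],s['clock'])
p=env.grab_frame("side");cv2.imwrite("pics/s4.png",p['image'][120:300,250:450].repeat(3,0).repeat(3,1))
```

```text
down False
0.5024854496903656 [ 0.5875 -0.024   0.037 ] [ 0.2652 -0.1398 -0.4266] 16.8333
```

View pics/s4.png

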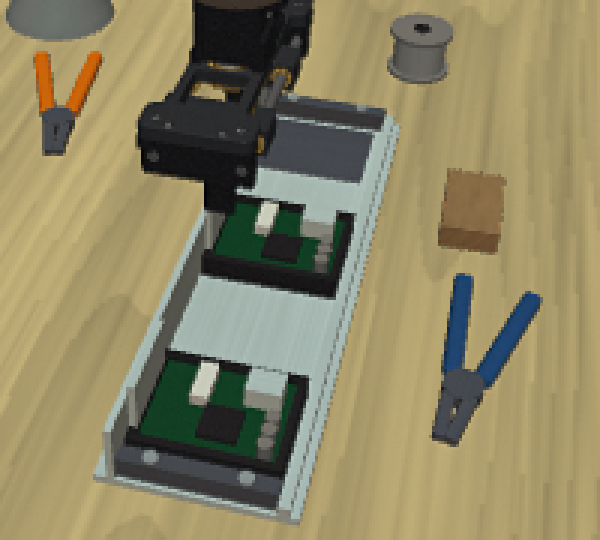

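Run:
```python
from h import *
from workcell import env
import cv2
np.set_printoptions(precision=1,suppress=True)
s=env.read_state();P=np.array(s['position']);print(s['clock'])
p=env.grab_frame("side")
cr=lambda X:(proj(p,X)-[250,120])*3
print('tcp',cr([P]),'force',s['force'])
C=T(TR,[0,-17.5])
v=np.array([*C,TR[2]])
for n,L in {'tray':[[-50,-40,24],[-50,40,24],[50,40,24],[50,-40,24]],'tab':[[45,-30,60],[45,30,60]]}.items():
    print(n,cr([[*T(v,l[:2]),l[2]/1000] for l in L]))
print('track',cr([[*T(TR,l[:2]),l[2]/1000] for l in [[53,-215,50],[53,215,50],[-65,215,6],[-65,-215,6]]]))
cv2.imwrite("pics/s5.png",np.vstack([p['image'][130:240,280:400].repeat(5,0).repeat(5,1)]))
```

```text
16.8833
tcp [[230.1 211. ]] force [-0.4  0.2  1.5]
tray [[355.6 212.2]
 [336.5 280.2]
 [201.3 255.4]
 [229.2 190.6]]
tab [[232.9 161.8]
 [211.7 209.8]]
track [[272.2  59.7]
 [107.1 428.6]
 [299.6 518. ]
 [401.5 122.4]]
```

View pics/s5.png

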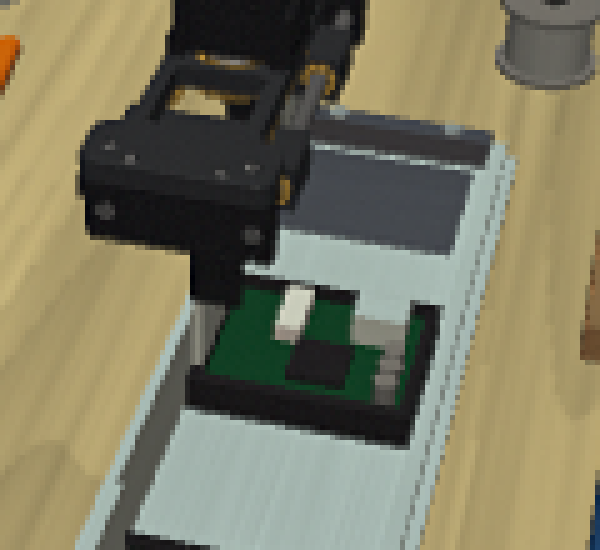

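The close-up shows the fingers at (215,280) in front (−x) of the tab at (205,330), so the pads missed it by a few mm. I'll open, move toward the fence until it touches, back off slightly and close.

Run:
```python
from h import *
from workcell import env
import cv2
np.set_printoptions(precision=4,suppress=True)
env.gripper_to(1.0,25)
x,y,z=env.read_state()['position']
print('fence',env.move_straight([x+.014,y,z],rate=.03,force_limit=5))
s=env.read_state();print(s['position'],s['force'])
x=s['position'][0]
env.move_straight([x-.0015,y,z],rate=.05)
env.gripper_to(0.5,25)
s=env.read_state();print(s['opening'],s['position'],s['force'],s['clock'])
p=env.grab_frame("side");cv2.imwrite("pics/s6.png",p['image'][130:240,280:400].repeat(5,0).repeat(5,1))
```

```text
fence False
[ 0.6014 -0.024   0.0368] [ 0.0245  0.5231 -0.1737]
0.49945771609765033 [ 0.5999 -0.024   0.037 ] [0.0639 0.4381 1.2878] 19.7667
```

View pics/s6.png

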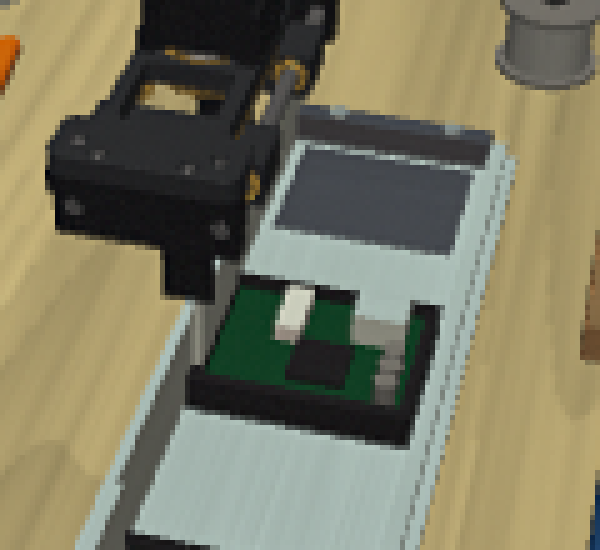

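Run:
```python
from h import *
from workcell import env
np.set_printoptions(precision=1,suppress=True)
P=np.array(env.read_state()['position']);p=env.grab_frame("side")
print((proj(p,[P,P+[0,.022,0],P+[0,-.022,0],P+[0,.022,.02],P+[0,.022,.05]])-[280,130])*5)
p=env.grab_frame("wrist");print(p['position'],p['orientation']);
import cv2;cv2.imwrite("pics/w6.png",p['image'][100:400])
```

```text
[[206.6 297.2]
 [194.4 327.5]
 [218.4 268.1]
 [194.3 291.9]
 [194.3 236.4]]
[ 0.5 -0.   0.2] [-17.7  -0.   89. ]
```

The side picture shows the near fingertip at (190,297), where the reported pose predicts (194,327). The real tips are therefore about 2 cm higher than reported, which explains why both attempts passed over everything. I'll measure it by probing the bed with shut fingers in the gap, which is also where the push starts.

Run:
```python
from h import *
from workcell import env
np.set_printoptions(precision=4,suppress=True)
x,y,z=env.read_state()['position']
env.move_straight([x,y,.10],rate=.25)
env.gripper_to(0.0,20)
a=T(TR,[0,62])
env.goto([*a,.05],ori(TR))
print('down',env.move_straight([*a,-.04],rate=.04,force_limit=6))
s=env.read_state();print(s['position'],s['force'],s['clock'],s['opening'])
```

```text
down True
[ 0.55    0.0563 -0.017 ] [-1.5028 -0.1071  5.2598] 24.0917 0.008682623332925252
```

Contact with the bed (z 6 mm) came at a reported z of −17 mm, so the reported TCP lies 23 mm beyond the real tips. I'll correct by that and push.

```bash
echo "DZ=-.023" >>h.py
python3 - <<'E'
from h import *
from workcell import env
import cv2
np.set_printoptions(precision=4,suppress=True)
def loc():
    s=env.read_state();d=np.array(s['position'])[:2]-TR[:2];c,q=np.cos(TR[2]),np.sin(TR[2])
    print('local mm',d@[c,q]*1e3,d@[-q,c]*1e3,'F',s['force'],'t',s['clock'])
    return s['position']
a=T(TR,[0,62]);z=.011+DZ
env.move_straight([*a,z],rate=.05)
print(env.move_straight([*T(TR,[0,-100]),z],rate=.09,force_limit=15));loc()
print(env.move_straight([*T(TR,[0,-122]),z],rate=.03,force_limit=10));P=loc()
b=T(TR,[0,-85])
env.move_straight([*b,z],rate=.1)
env.move_straight([*b,.10],rate=.25)
# look from the clip side on the way: above the clip
env.gripper_to(1.0,30)
env.goto([*CL[:2],.14],ori(CL));env.dwell(.1)
for n in("side","scene","wrist"):
    p=env.grab_frame(n);np.savez(n+"7.npz",**p);cv2.imwrite(f"pics/{n}7.png",p['image'])
    for t in("carrier","neighbour","clip"):print(n,t,[(np.round(d['xyz'],3).tolist(),round(d['score'],2)) for d in env.search_frame(p,t)][:2])
print(env.read_state()['clock'])
S=cv2.imread("pics/side7.png")[120:300,280:400];W=cv2.imread("pics/wrist7.png")[60:400,60:580]
o=np.zeros((600,800,3),np.uint8);o[:540,:360]=S.repeat(3,0).repeat(3,1);w=cv2.resize(W,(440,288));o[:288,360:]=w
cs=cv2.imread("pics/scene7.png")[150:270,220:420];o[300:564,360:]=cv2.resize(cs,(440,264));cv2.imwrite("pics/m7.png",o)
E
```

```text
False
local mm 0.0024392829766669687 -99.84835816119902 F [ 0.4438 -0.2702 -0.0193] t 26.3083
True
local mm 0.1975820906158759 -108.61812849421757 F [0.1928 2.7431 2.8898] t 26.7583
side carrier [([0.534, 0.171, 0.021], 0.48)]
side neighbour [([0.534, 0.17, 0.022], 0.75)]
side clip [([0.482, 0.34, 0.062], 0.91)]
scene carrier [([0.536, -0.153, 0.024], 0.94)]
scene neighbour [([0.543, 0.15, 0.026], 0.69)]
scene clip [([0.486, 0.333, 0.068], 0.88), ([0.48, 0.333, 0.049], 0.35)]
wrist carrier []
wrist neighbour [([0.561, 0.172, 0.022], 0.74), ([0.478, 0.317, 0.004], 0.71)]
wrist clip [([0.479, 0.329, 0.072], 0.9)]
31.55
```

View pics/m7.png

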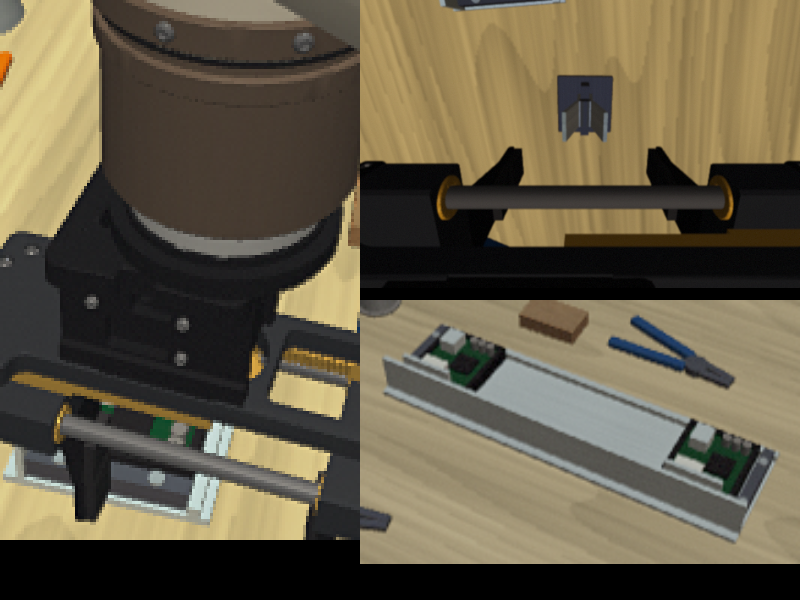

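The scene crop shows the carrier against the −y end stop (450,355), with contact felt at 108.6 mm where about 110 was expected. The neighbour is in place at (715,455). The wrist view shows the clip at (584,115), centred between the fingers and aligned with them. Now the squeeze and lift.

Run:
```python
from h import *
from workcell import env
import cv2
np.set_printoptions(precision=4,suppress=True)
z=.043+.015+DZ
print('down',env.move_straight([*CL[:2],z],rate=.12,force_limit=10))
env.gripper_to(0.1,32);s=env.read_state();print('squeezed',s['opening'],s['force'],s['position'])
env.move_straight([*CL[:2],z+.10],rate=.12)
s=env.read_state();print('lifted',s['opening'],s['force'])
g=T(TR,[50.5,-160])
env.goto([*g,z+.08],ori(TR));env.dwell(.2)
s=env.read_state();print('above',s['opening'],s['position'],s['tool_rot'],s['clock'])
p=env.grab_frame("scene");c=env.grab_frame("side")
P=np.array(s['position']);print((proj(p,[[*T(TR,[50.5,-160]),.06],[P[0],P[1],P[2]-DZ-.015]])-[220,120])*3)
cv2.imwrite("pics/m8.png",np.hstack([p['image'][120:270,220:350].repeat(3,0).repeat(3,1),c['image'][60:210,290:420].repeat(3,0).repeat(3,1)]))
```

```text
down False
squeezed 0.1985667857451246 [-0.0035 -2.7567 13.7377] [0.4785 0.3338 0.0385]
lifted 0.1999417157909198 [-0.5539 -0.1323 -0.4357]
above 0.19883915920385978 [ 0.5964 -0.1658  0.1151] [-90.0114  -0.0027  88.9607] 36.75
[[ 84.5998 177.8229]
 [ 75.6649 117.6034]]
```

View pics/m8.png

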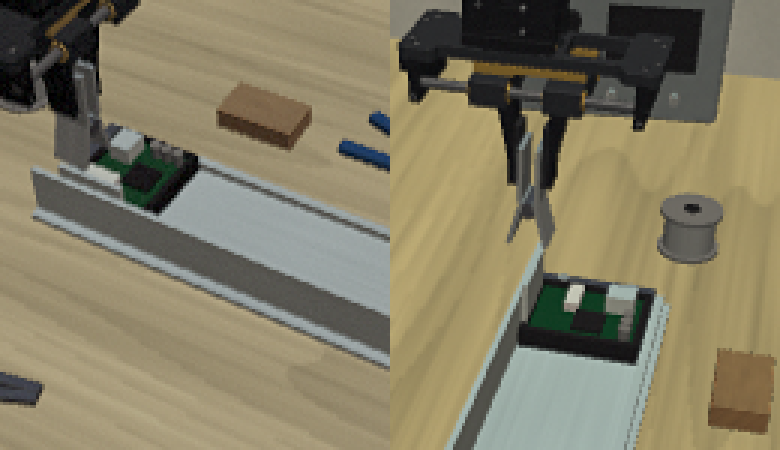

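The clip is held squeezed (opening 0.20) above the tab. In the side view the jaw tips are at (513,240) and (548,243), with the tab and fence below at around (530,270). I'll check that numerically with the side camera before descending.

```bash
python3 - <<'E'
from h import *
np.set_printoptions(precision=1,suppress=True)
p=np.load("side7.npz");f=lambda l:(proj(p,[[*T(TR,a[:2]),a[2]/1000] for a in l])-[290,60])*3+[390,0]
print('tab top near corners, fence outer',f([[45,-130,60],[50,-130,60],[56,-215,50],[51,-215,50]]))
print('centre y-160: tabtop',f([[45,-160,60],[56,-160,50]]),'jaw tips',f([[50.5-15,-145,81],[50.5+15,-145,81],[50.5,-145,81]]))
E
python3 - <<'E'
import cv2;I=cv2.imread("pics/m8.png")[195:360,480:600];cv2.imwrite("pics/m9.png",cv2.resize(I,None,fx=4.5,fy=3.6,interpolation=cv2.INTER_CUBIC))
E
```

```text
tab top near corners, fence outer [[528.6 283.4]
 [522.6 282.5]
 [538.9 239.2]
 [544.5 240. ]]
centre y-160: tabtop [[537.1 264.1]
 [523.8 272.4]] jaw tips [[545.2 253.4]
 [509.1 248. ]
 [527.1 250.7]]
```

Run:
```python
from h import *
from workcell import env
import cv2
np.set_printoptions(precision=4,suppress=True)
g=T(TR,[50.5,-160])
print('down',env.move_straight([*g,.048],rate=.05,force_limit=15))
s=env.read_state();print(s['position'],s['force'],s['opening'],s['clock'])
p=env.grab_frame("scene");c=env.grab_frame("side")
cv2.imwrite("pics/m10.png",np.hstack([p['image'][120:270,220:350].repeat(3,0).repeat(3,1),c['image'][60:210,290:420].repeat(3,0).repeat(3,1)]))
```

```text
down True
[ 0.5975 -0.167   0.0623] [ 0.5304 -1.348   2.6639] 0.19811892934817302 37.8417
```

Contact came at a reported z of 0.0623. That puts the pivot at 66.8 mm against 67 expected for fully seated. I'll press once more briefly, release, retreat and take the last look.

Run:
```python
from h import *
from workcell import env
import cv2
np.set_printoptions(precision=4,suppress=True)
x,y,z=env.read_state()['position']
print('press',env.move_straight([x,y,z-.006],rate=.03,force_limit=15))
s=env.read_state();print(s['position'],s['force'],s['clock'])
env.gripper_to(0.85,30)
s=env.read_state();print('open',s['opening'],s['force'])
env.move_straight([x,y,.20],rate=.15)
env.goto([.40,.12,.25],ori(TR));env.dwell(.2)
print(env.read_state()['clock'])
p=env.grab_frame("scene");c=env.grab_frame("side")
for n,q in(("scene",p),("side",c)):
    for t in("clip","carrier","neighbour","reel","cutters","stripper","carton","flux"):print(n,t,[(np.round(d['xyz'],3).tolist(),round(d['score'],2)) for d in env.search_frame(q,t)][:1])
f=lambda I,y,x:cv2.resize(I[y:y+150,x:x+133],(400,450),interpolation=cv2.INTER_CUBIC)
cv2.imwrite("pics/m11.png",np.hstack([f(p['image'],110,215),f(c['image'],90,290)]))
```

```text
press True
[ 0.5991 -0.1672  0.0618] [-1.3294  1.4717  5.8355] 38.15
open 0.8514276026026497 [ 0.4202 -0.4124 -0.5892]
41.8917
scene clip []
scene carrier [([0.533, -0.15, 0.025], 0.97)]
scene neighbour [([0.544, 0.15, 0.03], 0.87)]
scene reel [([0.49, -0.321, 0.039], 0.84)]
scene cutters [([0.41, 0.045, 0.012], 0.91)]
scene stripper [([0.776, -0.183, 0.011], 0.75)]
scene carton [([0.418, -0.096, 0.022], 0.61)]
scene flux [([0.788, 0.124, 0.053], 0.79)]
side clip [([0.6, -0.158, 0.08], 0.53)]
side carrier []
side neighbour [([0.552, 0.161, 0.026], 0.83)]
side reel [([0.474, -0.31, 0.031], 0.57)]
side cutters [([0.402, 0.057, 0.006], 0.6)]
side stripper [([0.766, -0.168, 0.009], 0.86)]
side carton [([0.413, -0.092, 0.02], 0.98)]
side flux [([0.768, 0.129, 0.047], 0.76)]
```

View pics/m11.png

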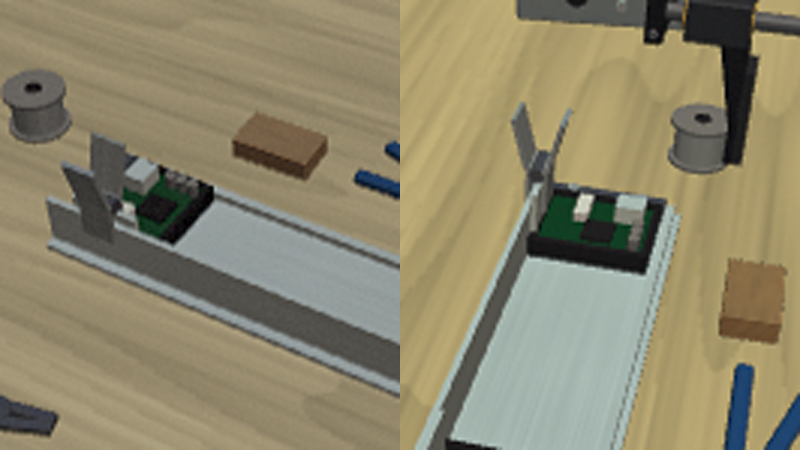

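The final view shows the clip upright, with one jaw outside the fence (95,220) and the other on the tab's board side (540,200). The carrier is in its bay, and the bystanders are where they were to within a few mm.

```bash
python3 -c "
from workcell import env
env.close_job()"
```

```text
the job is handed in; nothing more can be done
```

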